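# Stack a toroidal transformer's mounting on an amplifier chassis

## Robot

A 6-joint arm with a two-finger parallel gripper is mounted at the origin on the work surface. World frame = base frame: x ahead of the robot, y to its left, z up, the work surface at z = 0. Lengths are in m, angles in degrees, forces in N, time in s.
With the tool pointing down it reaches from about 0.25 to 0.725 m from the base axis. Payload 9.7 kg.
Tool frame: the origin (TCP) lies between the finger pads; the fingertips stand 17 mm ahead of it and the grasp point (between the pads) lies 2 mm behind it; z points along the fingers, y is the direction in which the jaws open and shut (so a half turn about z gives the same grasp; the last joint's range is limited). The gripper opens to 85 mm and grips with 20 to 120 N. Pads are 22 mm wide; open, the fingers measure 114 mm over their backs; the gripper's body (76 mm by 85 mm) begins 54 mm behind the grasp point. The pads swing forward as they close: fully open they stand 13 mm farther back than shut.
Start: joints at [72.708, 4.979, 10.078, 95.1, 0, 90], TCP at [0.163, 0.525, 0.248] pointing down, gripper open.
Joint ranges: [-179.16, 179.16], [-48.56, 103.87], [-65.8, 70.77], [-126.05, 130.52], [-82.76, 87.17], [-180, 180]. Speed limits (degrees/s): [127.2, 127.2, 147.25, 180, 180, 180].

## Interface

Orientations are given as [roll, pitch, yaw] about the fixed x, y, z axes, in that order (R = Rz(yaw) Ry(pitch) Rx(roll)).
In Python, from workcell import monitor, cams, order gives the robot as it stands. The module is installed in compiled form; this text tells all that it offers.
- The arm moves only by the shell command python3 -m handwheel 'ROWS' [OPENING] [FORCE]. ROWS is JSON, a list of rows, each a list of 6 numbers: the shift along the tool's x, y, z in m, then the turn, a rotation vector about the tool's x, y, z in degrees. In form: [[tx, ty, tz, wx, wy, wz], ...]. A call has exactly 8 rows; each row shifts and turns the commanded pose from where the row before left it, along the tool's axes as they then stand; what a row does not reach is not made up. A row lasts 1/12 s, in which the tool goes at most 41.7 mm and 7.16 degrees, less where a joint would pass 70% of its speed; a pose out of reach is approached as far as the arm can. A call is refused whole if a number of a shift passes 0.0417 or a number of a turn 7.16, either way. A call with a gripper value outside its range is refused whole. OPENING is the opening, from -1 (shut) to 1 (fully open), set as the call begins (- or left out, the last holds). The fingers move at their own pace and stop on an object; FORCE is the grip in N (left out, the last holds). Time passes only in rows, so rows that do not move let the fingers close, or fill a call up. It gives the time, the measured TCP pose, the force and the opening at its end, in the units of the state.
- monitor.get_obs(): the state, without advancing time (a new reading comes with each control period).
- cams.camera(name): name is "side" or "top" or "wrist"; returns a dict with "img" (420x560x3 uint8, red, green, blue), "depth" (420x560 float32, m along the optical axis (not along the pixel's ray), 0 where there is no reading), "fx", "fy", "cx", "cy" (pixels), "distortion" ([k1, k2, p1, p2, k3] as OpenCV has them; the pictures are not rectified), "rvec" (rotation vector, rad) and "tvec" (3), from world to camera coordinates, as OpenCV has them; the wrist camera has in their place "tool_from_camera" (4x4, takes a point from camera to tool coordinates, whose origin is the TCP and whose axes are the flange's). Camera axes: x right, y down, z forward; pixel columns grow to the right and rows downward; lengths in m; the calibration is good to about 2 mm. A picture is of the moment at which its call begins: read the wrist's pose just before it.
- order.job_done(): hands the job in, once; it reports no verdict.
The state is a dict: "time": time; "q": joint angles; "qd": joint speeds; "joint_efforts": joint torques, N m; "ee_pos": TCP position; "tcp_rot": TCP orientation; "wrist_force": force on the tool from outside, world axes, zero at the start; "torque": the same for the moment, N m; "opening": finger opening in m.
Only numpy, scipy, OpenCV 4.12 (cv2) and the standard library are available. Lean on these libraries where they do the work, as an engineer would, in place of code of your own. Each camera call takes 0.05 s, during which the arm holds its last target. There are 200 camera calls.

## Task

Build up the toroidal transformer on the tall threaded stud of the aluminium chassis, one part after another in this order: the wide rubber pad first, then the copper-wound transformer, then the small rubber pad, and the steel clamp washer last with its collar up, so that each lies flat on the one before with the stud through its hole. Set each part down gently rather than dropping it, and leave the other parts on the bench where they are.

Things in the scene. Friction and masses are not known exactly. Their poses are not given: they have to be found in the camera images.
- stud_foot (a point): Foot of the tall threaded steel stud, on its axis at the chassis surface; z up. The stud is fixed, upright, 8 mm thick, 58 mm tall, its last 5 mm tapered. It stands at one end of a fixed aluminium chassis (flat box 220 x 160 mm, 25 mm high, position and yaw vary), 55 mm from the middle; a low black valve socket (34 mm across, 9 mm high), not used, is at the other end, 110 mm off.
- wide_pad_mid (a point): Centre (half-way up, on the axis) of the wide black rubber pad: a flat ring, 56 mm outside diameter, 24 mm hole, 12 mm thick, 40 g, lying flat on the bench. z axis along its axis, up.
- toroid_mid (a point): Centre (half-way up, on the axis) of the toroidal transformer: a copper-coloured wound ring, 52 mm outside diameter, 24 mm hole, 20 mm tall, about 200 g, lying flat on the bench. z axis along its axis, up.
- small_pad_mid (a point): Centre (half-way up, on the axis) of the small black rubber pad: a flat ring, 44 mm outside diameter, 24 mm hole, 12 mm thick, 25 g, lying flat on the bench. z axis along its axis, up.
- clamp_mid (a point): Centre (half-way up, on the axis) of the steel clamp washer: a flat steel flange, 38 mm outside diameter and 8 mm thick, with a narrower collar (26 mm outside, 4 mm tall) on top, 12 mm tall in all, 18 mm hole right through, about 55 g, lying on the bench with its collar upward. z axis along its axis, up (collar side).
- capacitor_mid (a point): Bystander: centre of a black upright capacitor can, 30 mm across, 38 mm tall, loose on the bench. Leave it alone.
- battery_mid (a point): Bystander: centre of a small block battery lying flat, 48 x 26 x 17 mm, dark with a brass-coloured end, loose on the bench. Leave it alone.
- nut_mid (a point): Bystander: centre of a small brass ring nut, 20 mm across, 10 mm high, loose on the bench. Leave it alone.
- choke_mid (a point): Bystander: centre of a small iron-cored choke, about 30 x 32 x 22 mm, dark steel with a paper wrap, loose on the bench. Leave it alone.
There are look-alikes about, which are no part of the job. Leave any blue or pink look-alike of the part that bears small_pad_mid alone. Leave any brown look-alike of the part that bears wide_pad_mid alone.

How it is judged (in metres and radians):
On the way, in this order (a step that is already met when the one before it is completed fails the run):
1. the wide rubber pad lies flat round the stud on the chassis (horizontal distance between wide_pad_mid and stud_foot below 0.011 m and z of wide_pad_mid in the frame of stud_foot between 0.002 and 0.01 m and angle between wide_pad_mid's own z axis and vertical below 0.12 rad and linear speed of wide_pad below 0.03 m/s), for 0.2 s.
2. the toroidal transformer lies flat round the stud on the wide pad (horizontal distance between toroid_mid and stud_foot below 0.011 m and z of toroid_mid in the frame of stud_foot between 0.018 and 0.026 m and angle between toroid_mid's own z axis and vertical below 0.12 rad and linear speed of toroid below 0.03 m/s), for 0.2 s.
3. the small rubber pad lies flat round the stud on the transformer (horizontal distance between small_pad_mid and stud_foot below 0.011 m and z of small_pad_mid in the frame of stud_foot between 0.034 and 0.042 m and angle between small_pad_mid's own z axis and vertical below 0.12 rad and linear speed of small_pad below 0.03 m/s), for 0.2 s.
4. the steel clamp washer lies flat, collar up, round the stud on the small pad (horizontal distance between clamp_mid and stud_foot below 0.008 m and z of clamp_mid in the frame of stud_foot between 0.046 and 0.054 m and angle between clamp_mid's own z axis and vertical below 0.12 rad and linear speed of clamp below 0.03 m/s), for 0.2 s.
At the end, for the whole second after the job is handed in: All four parts lie at rest on the stud, in order from the chassis up: wide pad, transformer, small pad, clamp washer with its collar up. Each is at its proper height within 4 mm, within 0.12 rad of level, and centred on the stud within 11 mm (clamp washer 8 mm) (all of step 1 and all of step 2 and all of step 3 and all of step 4); the robot touches nothing.
It fails at once if a bystander (capacitor, battery, nut or choke) is knocked over or pushed more than 25 mm (distance of any of capacitor_mid, battery_mid, nut_mid, choke_mid from where it was at the start of the episode above 0.025 m).
It fails at once if a part of the stack is dropped from more than about 2 cm ((linear speed of wide_pad above 0.65 m/s and contact force between the fingers and wide_pad below 0.05 N) or (linear speed of toroid above 0.65 m/s and contact force between the fingers and toroid below 0.05 N) or (linear speed of small_pad above 0.65 m/s and contact force between the fingers and small_pad below 0.05 N) or (linear speed of clamp above 0.65 m/s and contact force between the fingers and clamp below 0.05 N)).
It also fails if it takes over 102 s, if anything falls off the work surface, if the arm or the gripper's body presses on something with over 40 N, if the wrist force passes 120 N, or if a joint passes its speed limit or range.

## Working session

There is one attempt and no reset: what is moved stays moved. The work goes in short steps, Python scripts to look and compute and a shell command to move; the robot and the scene stay as the last step left them, time stands still between calls to the robot, and variables do not carry over. Pictures are saved under pics/ and viewed, about 12 in all and at most 16, crops included, and the job is handed in when it is done.

```bash
mkdir -p pics && cat > h.py <<'E'
from workcell import monitor, cams, order
import numpy as np, cv2
from scipy.spatial.transform import Rotation as Ro
def K(c): return np.array([[c['fx'],0,c['cx']],[0,c['fy'],c['cy']],[0,0,1.]])
def snap(name):
    o=monitor.get_obs(); c=cams.camera(name)
    if name=='wrist':
        T=np.eye(4); T[:3,:3]=Ro.from_euler('xyz',o['tcp_rot'],degrees=True).as_matrix(); T[:3,3]=o['ee_pos']
        c['W']=T@np.array(c['tool_from_camera'])
    else:
        R=cv2.Rodrigues(np.array(c['rvec'],float))[0]; t=np.array(c['tvec'],float).ravel()
        W=np.eye(4); W[:3,:3]=R.T; W[:3,3]=-R.T@t; c['W']=W
    return c
def ray(c,uv):
    uv=np.array(uv,float).reshape(-1,1,2)
    n=cv2.undistortPoints(uv,K(c),np.array(c['distortion'],float)).reshape(-1,2)
    return np.c_[n,np.ones(len(n))]@c['W'][:3,:3].T
def onz(c,uv,z):
    d=ray(c,uv); o=c['W'][:3,3]
    return o+d*((z-o[2])/d[:,2])[:,None]
def cloud(c):
    v,u=np.mgrid[0:420,0:560]
    d=ray(c,np.c_[u.ravel(),v.ravel()])
    return (c['W'][:3,3]+d*c['depth'].ravel()[:,None]).reshape(420,560,3)
def save(c,f): cv2.imwrite('pics/'+f,c['img'][:,:,::-1])
E
python3 - <<'E'
from h import *
print(monitor.get_obs())
for n in('top','side'):
    c=snap(n); save(c,n+'0.png'); print(n,c['W'].round(3).tolist(),c['fx'])
    np.savez(n+'0.npz',**{k:np.array(c[k]) for k in c})
E
```

```text
{'time': 0.0, 'q': array([ 7.27092444e+01,  5.01091985e+00,  1.00346888e+01,  9.50993003e+01,
       -8.49327498e-04,  8.99996878e+01]), 'qd': array([ 0.0394002 , -0.08131766,  0.00514103, -0.03196025, -0.04586839,
       -0.05299379]), 'joint_efforts': array([ 1.75344197e-03, -5.20396471e+01,  4.64795065e+01,  1.65233226e-02,
        3.04572359e-05,  9.17871432e-06]), 'ee_pos': array([0.16341465, 0.52494899, 0.24758688]), 'tcp_rot': array([-1.79924469e+02,  8.48915215e-04,  1.62709558e+02]), 'wrist_force': array([0.27331017, 0.59281829, 0.10958659]), 'torque': array([-0.00796883, -0.05086605,  0.01592699]), 'opening': 0.08541788305024582}
top [[0.003, -0.996, 0.085, 0.394], [-1.0, -0.003, 0.01, -0.011], [-0.009, -0.085, -0.996, 1.439], [0.0, 0.0, 0.0, 1.0]] 496.2967174042546
side [[-1.0, 0.001, 0.011, 0.483], [-0.007, 0.675, -0.738, 0.943], [-0.008, -0.738, -0.675, 0.901], [0.0, 0.0, 0.0, 1.0]] 519.96546845431
```

View pics/top0.png

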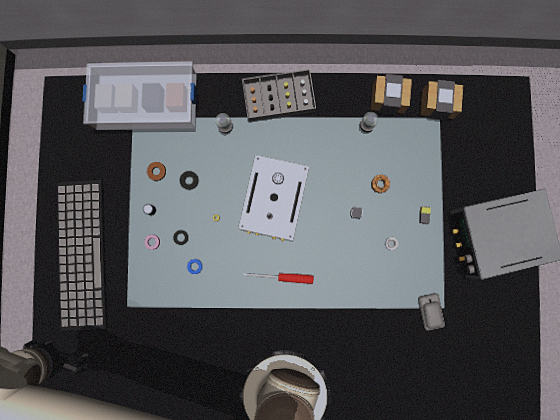

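View pics/side0.png

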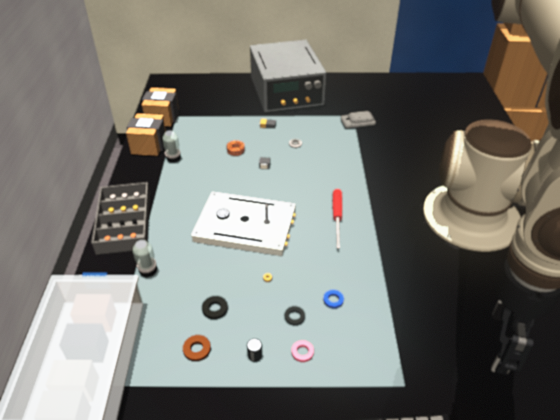

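The top view shows the wide pad at (189,180), small pad (181,238), toroid (381,184), clamp (391,243) and the stud near (269,216) with the socket at (278,178). The look-alikes are brown (156,172), pink (151,242) and blue (195,266). The side view agrees, with the stud at (267,213). Next I measure positions.

```bash
python3 - <<'E'
from h import *
def load(n):
    z=np.load(n+'0.npz'); return {k:z[k] for k in z}
T=load('top');S=load('side')
def blob(c,cen,r,f,zt):
    im=c['img'].astype(int); v,u=np.mgrid[0:420,0:560]
    m=((u-cen[0])**2+(v-cen[1])**2<r*r)&f(im)
    cs,_=cv2.findContours(m.astype(np.uint8),cv2.RETR_EXTERNAL,cv2.CHAIN_APPROX_NONE)
    k=max(cs,key=cv2.contourArea); (p,ax,a)=cv2.fitEllipse(k)
    return np.round(p,1),np.round(ax,1),onz(c,[p],zt)[0].round(4)
dark=lambda i:i.max(2)<80
org=lambda i:(i[...,0]-i[...,2])>50
steel=lambda i:(abs(i-np.array([0,0,0])).min(2)>0)&((i[...,2]-i[...,0])<12)
for n,ct,cs,f,z in (('wide',(189,180),(215,307),dark,.006),('small',(181,238),(294,316),dark,.006),('tor',(381,184),(235,148),org,.01),('clamp',(391,243),(295,143),steel,.006)):
    for c,p,q in((T,ct,16),(S,cs,20)):
        try: print(n,*blob(c,p,q,f,z))
        except Exception as e: print(n,e)
c=cloud(T)
for p in((240,200),(274,185),(391,243),(381,175)): print(p,c[p[1],p[0]].round(4))
# chassis corners
m=(T['img'].min(2)>185).astype(np.uint8); m[:150]=0;m[245:]=0;m[:,:230]=0;m[:,320:]=0
k=max(cv2.findContours(m,0,1)[0],key=cv2.contourArea); r=cv2.minAreaRect(k);b=cv2.boxPoints(r)
P=onz(T,b,.025); print(r,P.round(4).tolist(),P.mean(0))
a=cloud(T)[205:228,257:282,2]; print((a*1000).astype(int).max(), np.argwhere(a>.045)[:6]+[205,257])
for c,n,x,y in((T,'st',274,200),(S,'ss',250,215)):
    w=c['img'][y-55:y+55,x-60:x+60,::-1]; cv2.imwrite(f'pics/{n}.png',cv2.resize(w,None,fx=3.3,fy=4,interpolation=cv2.INTER_CUBIC))
A=np.hstack([cv2.imread('pics/st.png'),cv2.imread('pics/ss.png')]);cv2.imwrite('pics/c1.png',A)
E
```

```text
wide [188.6 179.8] [17.6 17.8] [0.6193 0.2852 0.006 ]
wide [214.5 307.5] [21.4 24.2] [0.62   0.2843 0.006 ]
small [180.3 237.2] [13.5 13.9] [0.4509 0.306  0.006 ]
small [294.2 315.8] [16.8 18.5] [0.4527 0.305  0.006 ]
tor [380.4 183.1] [16.6 16.7] [ 0.6103 -0.2754  0.01  ]
tor [235.1 147. ] [14.6 17.4] [ 0.6114 -0.2795  0.01  ]
clamp [391.3 243.2] [12.7 13.1] [ 0.4357 -0.3056  0.006 ]
clamp [294.9 142.7] [10.5 14.5] [ 0.4376 -0.3057  0.006 ]
(240, 200) [0.5604 0.1335 0.003 ]
(274, 185) [0.6014 0.0338 0.0256]
(391, 243) [ 0.4362 -0.3052  0.0037]
(381, 175) [ 0.6318 -0.275   0.0238]
((254.4241485595703, 189.32864379882812), (13.116806030273438, 54.71581268310547), 12.994616508483887) [[0.516, 0.1254, 0.025], [0.6709, 0.0916, 0.025], [0.6623, 0.0545, 0.025], [0.5077, 0.0887, 0.025]] [0.58921353 0.09002769 0.025     ]
1438 [[206 263]
 [213 268]
 [213 269]
 [214 267]
 [214 268]
 [214 269]]
```

View pics/c1.png

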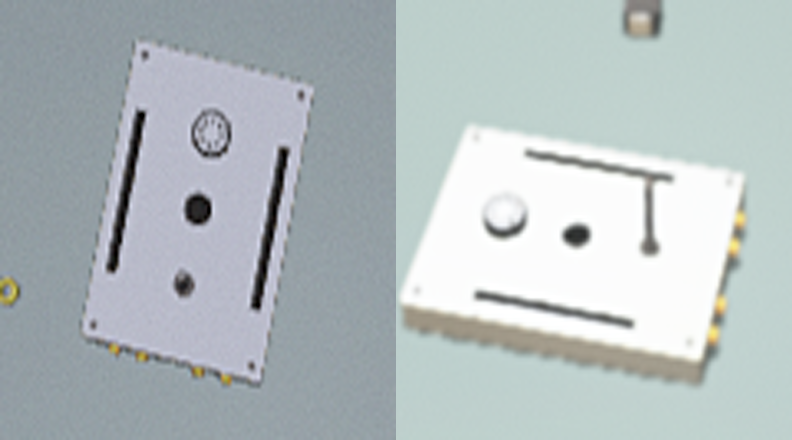

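The crop shows the stud foot at about (269.8,216) in the top view and (266.7,222) in the side view. The hole is at (274,197.3) and the socket at (277.9,178).

```bash
python3 - <<'E'
from h import *
def load(n):
    z=np.load(n+'0.npz'); return {k:z[k] for k in z}
T=load('top');S=load('side')
def tri(a,b):
    d1=ray(T,[a])[0];d2=ray(S,[b])[0];o1=T['W'][:3,3];o2=S['W'][:3,3]
    s=np.linalg.lstsq(np.c_[d1,-d2],o2-o1,rcond=None)[0]; p,q=o1+s[0]*d1,o2+s[1]*d2
    return ((p+q)/2).round(4),np.linalg.norm(p-q).round(4)
h=onz(T,[(274,197.3)],.025)[0];s=onz(T,[(277.9,178)],.034)[0]
u=(h-s)[:2];u/=np.linalg.norm(u)
print('hole',h,'sock',s,'stud by extrap',h[:2]+55e-3*u, 'socket+110',s[:2]+.11*u)
print('T stud z.083',onz(T,[(269.3,215)],.083),'z.025',onz(T,[(269.8,216.5)],.025))
print('S foot',onz(S,[(266.7,222)],.025),'tip',onz(S,[(266.4,204.5)],.083))
cT=[(214+a/3.3,145+b/4) for a,b in((137,40),(312,90),(262,380),(83,335))]
P=onz(T,cT,.025);print(P.round(4).tolist(),P.mean(0))
E
python3 -m handwheel '[[0,0,0,0,0,-7],[0,0,0,0,0,-7],[0,0,0,0,0,-3.3],[0,0,0,0,0,0],[0,0,0,0,0,0],[0,0,0,0,0,0],[0,0,0,0,0,0],[0,0,0,0,0,0]]' 0.8 40
```

```text
hole [0.56584463 0.03363943 0.025     ] sock [0.62038461 0.02250483 0.034     ] stud by extrap [0.51195618 0.04464102] socket+110 [0.51260771 0.044508  ]
T stud z.083 [[0.50989467 0.04444768 0.083     ]] z.025 [[0.51054684 0.04535392 0.025     ]]
S foot [[0.51394085 0.04647592 0.025     ]] tip [[0.51359602 0.04745798 0.083     ]]
[[0.6891, 0.0879, 0.025], [0.6527, -0.0655, 0.025], [0.4436, -0.0222, 0.025], [0.4752, 0.1328, 0.025]] [0.56513992 0.03322059 0.025     ]
time: 0.77
ee_pos: [0.1635, 0.5251, 0.2482]
tcp_rot: [-180.0, -0.0, 179.9]
wrist_force: [-0.1, -0.3, -0.2]
opening: 0.0769
```

```bash
python3 -m handwheel '[[-0.03,-0.015,0,0,0,0],[-0.03,-0.015,0,0,0,0],[-0.03,-0.015,0,0,0,0],[-0.03,-0.015,0,0,0,0],[-0.03,-0.015,0,0,0,0],[-0.03,-0.015,0,0,0,0],[-0.03,-0.015,0,0,0,0],[-0.03,-0.015,0,0,0,0]]'
python3 -m handwheel '[[-0.03,-0.015,0.01,0,0,0],[-0.03,-0.015,0.01,0,0,0],[-0.03,-0.015,0.01,0,0,0],[-0.03,-0.015,0.01,0,0,0],[-0.03,-0.015,0.01,0,0,0],[-0.03,-0.015,0.01,0,0,0],[-0.03,-0.015,0.01,0,0,0],[0,0,0,0,0,0]]'
python3 - <<'E'
from h import *
c=snap('wrist');save(c,'w1.png');print(c['W'].round(3).tolist(),monitor.get_obs()['ee_pos'])
E
```

```text
time: 1.43
ee_pos: [0.4049, 0.4042, 0.2484]
tcp_rot: [180.0, 0.0, 180.0]
wrist_force: [0.3, 0.5, 0.1]
opening: 0.0769
time: 2.1
ee_pos: [0.617, 0.2967, 0.1742]
tcp_rot: [-179.8, -0.2, 179.7]
wrist_force: [0.7, 0.5, -0.6]
opening: 0.077
[[0.004, 0.958, 0.288, 0.544], [1.0, -0.003, -0.004, 0.298], [-0.003, 0.288, -0.958, 0.3], [0.0, 0.0, 0.0, 1.0]] [0.61515787 0.29804046 0.17546872]
```

View pics/w1.png

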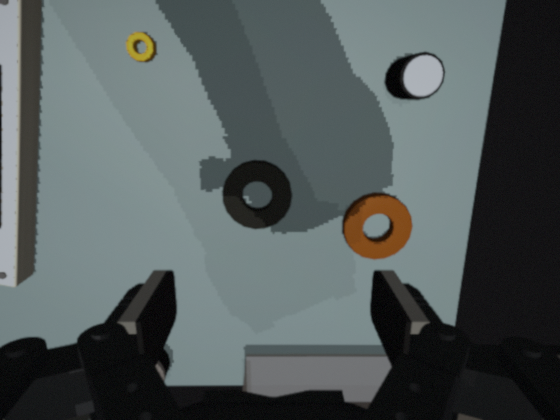

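The wrist view shows the wide pad at (257,193), the brown look-alike at (377,226) and the nut at (141,46). Nothing stands in the fingers' way.

```bash
cat >> h.py <<'E'
def ring(c,guess,R,f,zt,zmid):
    """largest blob passing colour test f near world guess; centroid of its outline's ellipse"""
    uv=proj(c,[[*guess,zmid]])[0]; rr=1.9*R*c['fx']/((np.linalg.inv(c['W'])@np.r_[guess,zmid,1])[2])
    v,u=np.mgrid[0:420,0:560]
    m=((u-uv[0])**2+(v-uv[1])**2<rr*rr)&f(c['img'].astype(int))
    k=max(cv2.findContours(m.astype(np.uint8),0,1)[0],key=cv2.contourArea)
    p,ax,a=cv2.fitEllipse(k)
    return np.round(p,1),np.round(ax,1),onz(c,[p],zmid)[0].round(4)
def proj(c,X):
    Wi=np.linalg.inv(c['W'])
    return cv2.projectPoints(np.array(X,float),cv2.Rodrigues(Wi[:3,:3])[0],Wi[:3,3],K(c),np.array(c['distortion'],float))[0].reshape(-1,2)
dark=lambda t:(lambda i:i.max(2)<t)
E
python3 - <<'E'
from h import *
c=snap('wrist'); 
print([c['img'][y,x].tolist() for x,y in((257,170),(300,193),(257,193),(235,190))])
for t in(50,60): print(ring(c,(.6195,.285),.028,dark(t),.012,.006))
print(monitor.get_obs()['ee_pos'],monitor.get_obs()['tcp_rot'])
E
```

```text
[[21, 20, 19], [70, 82, 82], [70, 80, 82], [20, 21, 17]]
(array([255.3, 195.6]), array([66.2, 67.7]), array([0.6197, 0.2841, 0.006 ]))
(array([255.3, 195.5]), array([66.9, 68.2]), array([0.6196, 0.2841, 0.006 ]))
[0.61408428 0.29917274 0.17684821] [-1.79950781e+02 -1.16552158e-01  1.79860969e+02]
```

```bash
python3 -m handwheel '[[-0.003,-0.008,0,0,0,0],[-0.003,-0.0077,0.02,0,0,0],[0,0,0.03,0,0,0],[0,0,0.03,0,0,0],[0,0,0.03,0,0,0],[0,0,0.025,0,0,0],[0,0,0.015,0,0,0],[0,0,0.009,0,0,0]]' 0.8
python3 -m handwheel '[[0,0,0,0,0,0],[0,0,0,0,0,0],[0,0,0,0,0,0],[0,0,0,0,0,0],[0,0,0,0,0,0],[0,0,0,0,0,0],[0,0,0,0,0,0],[0,0,0,0,0,0]]' -1 25
python3 - <<'E'
from h import *
c=snap('wrist');save(c,'w2.png');o=monitor.get_obs();print(o['ee_pos'],o['opening'],o['wrist_force'])
E
```

```text
time: 2.87
ee_pos: [0.618, 0.2846, 0.0178]
tcp_rot: [-180.0, -0.1, -179.9]
wrist_force: [-0.5, -0.6, 0.2]
opening: 0.0769
time: 3.53
ee_pos: [0.6202, 0.2849, 0.0207]
tcp_rot: [179.9, 0.1, -180.0]
wrist_force: [0.4, 1.6, 6.0]
opening: 0.0542
[0.62020591 0.28489531 0.02074101] 0.05460301030106648 [-0.11043247  1.5826962   6.83364238]
```

View pics/w2.png

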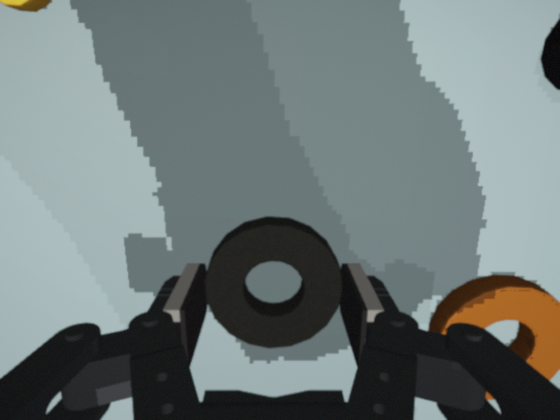

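The pad is gripped at opening 0.0546. The 6 N upward shows the fingertips resting lightly on the bench. Now I lift it and carry it toward the stud.

```bash
python3 -m handwheel '[[0,0,-0.01,0,0,0],[0,0,-0.02,0,0,0],[0,0,-0.03,0,0,0],[0,0,-0.03,0,0,0],[0,0,-0.03,0,0,0],[0.0076,-0.02,-0.01,0,0,0],[0.012,-0.03,0,0,0,0],[0.012,-0.03,0,0,0,0]]'
python3 -m handwheel '[[0.014,-0.03,0,0,0,0],[0.014,-0.03,0,0,0,0],[0.014,-0.03,0,0,0,0],[0.014,-0.03,0,0,0,0],[0.01,-0.02,0,0,0,0],[0.01,-0.0188,0,0,0,0],[0,0,0,0,0,0],[0,0,0,0,0,0]]'
python3 - <<'E'
from h import *
c=snap('wrist');save(c,'w3.png');o=monitor.get_obs();print(o['ee_pos'],o['opening'],o['wrist_force'])
z=o['ee_pos'][2]-.0207+.006
m=lambda i:(i.max(2)<45)
print(ring(c,(.512,.0455),.028,m,0,z))
t=snap('top');s=snap('side')
w=np.hstack([t['img'][140:240,220:320],s['img'][160:260,215:315]])
cv2.imwrite('pics/c3.png',np.hstack([cv2.resize(c['img'],(400,300)),cv2.resize(w,(400,300))*1][:1]+[cv2.resize(w,None,fx=2,fy=3)])[:,:,::-1])
E
```

```text
time: 4.25
ee_pos: [0.5879, 0.2043, 0.1508]
tcp_rot: [180.0, 0.1, -179.9]
wrist_force: [-0.7, -1.3, -0.8]
opening: 0.0542
time: 4.92
ee_pos: [0.5118, 0.0449, 0.1502]
tcp_rot: [180.0, 0.1, 179.9]
wrist_force: [0.1, 0.6, -0.3]
opening: 0.0545
[0.5121329  0.0456381  0.14995572] 0.054208405810013675 [ 0.22079897  0.44408973 -0.46303287]
(array([267.5, 288.9]), array([178.9, 224.2]), array([0.516 , 0.0433, 0.1353]))
```

View pics/w3.png

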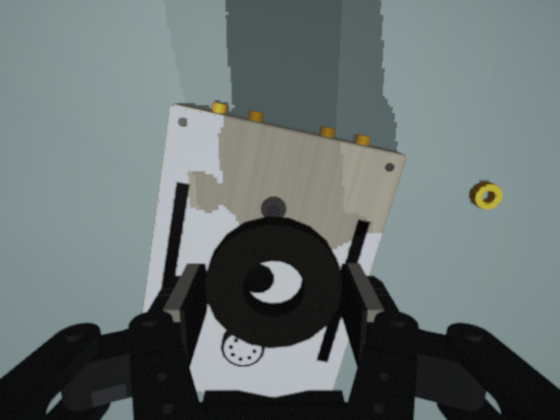

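The wrist view shows the held pad centred at about (274,282) and the stud at about (274,208). The chassis hole shows through the pad at (258,278).

```bash
python3 - <<'E'
from h import *
o=monitor.get_obs();c=snap('wrist');e=o['ee_pos'];z=e[2]-.0207+.012
im=c['img']; m=(im.max(2)<45).astype(np.uint8); m[:,:213]=0;m[:,336:]=0;m[350:]=0
cs,h=cv2.findContours(m,cv2.RETR_CCOMP,cv2.CHAIN_APPROX_NONE)
for k in cs:
    if len(k)>40:
        p,ax,a=cv2.fitEllipse(k);print(np.round(p,1),np.round(ax,1),'rel tcp',(onz(c,[p],z)[0]-e).round(4))
print('pad centre by hand',(onz(c,[(274,282)],z)[0]-e).round(4))
g=im[195:222,258:290].astype(int).max(2); 
print(np.array2string(g[::2,::2],max_line_width=200))
print('proj stud foot/tip at .512,.0455',proj(c,[[.512,.0455,.025],[.512,.0455,.083]]))
for q in((274,208),):print(onz(c,[q],.083),onz(c,[q],.06))
E
```

```text
[274.9 285. ] [129.7 138.9] rel tcp [-0.001   0.0014 -0.0087]
[277.2 282. ] [45.5 50.8] rel tcp [-0.0023  0.0024 -0.0087]
pad centre by hand [-0.0023  0.0011 -0.0087]
[[139 139 141 141 139 134 134 127 133 139 143 142 140 140 141 140]
 [138 140 140 124  90  69  61  60  67  92 121 138 140 141 141 139]
 [138 139 111  68  57  54  54  55  55  55  66 104 137 142 140 139]
 [139 121  65  55  56  54  54  55  54  56  56  61 112 141 140 138]
 [133  87  53  55  55  55  54  56  56  57  56  57  78 133 139 139]
 [119  62  53  56  51  47  45  43  47  53  56  54  62 118 138 139]
 [115  58  54  55  47  44  46  47  43  48  56  57  58 108 138 140]
 [116  58  54  54  45  41  44  45  49  46  55  56  58 108 137 140]
 [124  66  55  55  45  43  49  50  43  43  51  56  59 114 139 141]
 [137  88  54  52  45  44  43  44  44  46  53  56  72 131 139 142]
 [140 118  66  46  39  42  41  43  44  47  52  62 110 137 139 141]
 [131 109  69  24  16  13  15  20  19  25  24  44  83  89  93 102]
 [ 48  25  19  13  12  15  14  15  11  10   8  12  14  17  20  23]
 [ 11  14  12  14  14  11  10   5  17  12   9  12  16  15   9  11]]
proj stud foot/tip at .512,.0455 [[270.85706943 204.72002639]
 [270.27816978 234.6283545 ]]
[[0.49684491 0.0475001  0.083     ]] [[0.50379438 0.04757141 0.06      ]]
```

Combining the views puts the stud at about (0.5135, 0.046). The pad sits about (-2, +1.5) mm from the TCP. I shift by that much, lower and check before releasing.

```bash
python3 -m handwheel '[[-0.0035,-0.001,0,0,0,0],[0,0,0.01,0,0,0],[0,0,0.018,0,0,0],[0,0,0.018,0,0,0],[0,0,0.018,0,0,0],[0,0,0.018,0,0,0],[0,0,0.012,0,0,0],[0,0,0.004,0,0,0]]'
python3 -m handwheel '[[0,0,0.002,0,0,0],[0,0,0.002,0,0,0],[0,0,0,0,0,0],[0,0,0,0,0,0],[0,0,0,0,0,0],[0,0,0,0,0,0],[0,0,0,0,0,0],[0,0,0,0,0,0]]'
python3 - <<'E'
from h import *
c=snap('wrist');save(c,'w4.png');o=monitor.get_obs();print(o['ee_pos'],o['opening'],o['wrist_force'])
E
```

```text
time: 5.78
ee_pos: [0.5142, 0.0448, 0.0485]
tcp_rot: [-180.0, -0.2, -180.0]
wrist_force: [-1.0, -0.2, -0.3]
opening: 0.0542
time: 6.45
ee_pos: [0.5155, 0.0447, 0.0475]
tcp_rot: [180.0, 0.0, -180.0]
wrist_force: [0.5, 0.1, 0.1]
opening: 0.0541
[0.51551368 0.04466664 0.04743589] 0.054314865939022024 [-0.00251452 -0.2428157  -0.95996454]
```

View pics/w4.png

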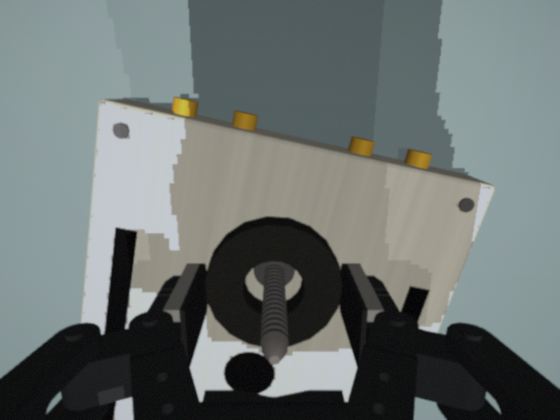

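The stud passes through the pad's hole at (274,275–360), well centred. I lower the last 2 mm, open and rise.

```bash
python3 -m handwheel '[[0,0,0.001,0,0,0],[0,0,0.001,0,0,0],[0,0,0,0,0,0],[0,0,0,0,0,0],[0,0,0,0,0,0],[0,0,0,0,0,0],[0,0,0,0,0,0],[0,0,0,0,0,0]]' 
python3 -m handwheel '[[0,0,0,0,0,0],[0,0,0,0,0,0],[0,0,0,0,0,0],[0,0,0,0,0,0],[0,0,0,0,0,0],[0,0,0,0,0,0],[0,0,0,0,0,0],[0,0,0,0,0,0]]' 0.8
python3 -m handwheel '[[0,0,-0.01,0,0,0],[0,0,-0.02,0,0,0],[0,0,-0.03,0,0,0],[0,0,-0.03,0,0,0],[0,0,-0.03,0,0,0],[0,0,-0.005,0,0,0],[0,0,0,0,0,0],[0,0,0,0,0,0]]'
python3 - <<'E'
from h import *
c=snap('wrist');save(c,'w5.png');o=monitor.get_obs();print(o['ee_pos'],o['opening'],o['wrist_force'])
E
```

```text
time: 7.17
ee_pos: [0.5156, 0.0447, 0.0457]
tcp_rot: [-180.0, 0.0, -180.0]
wrist_force: [-2.2, 0.0, 5.1]
opening: 0.0545
time: 7.83
ee_pos: [0.5154, 0.0447, 0.0452]
tcp_rot: [-180.0, -0.0, -180.0]
wrist_force: [0.3, -0.4, 0.2]
opening: 0.0771
time: 8.5
ee_pos: [0.5155, 0.0447, 0.1704]
tcp_rot: [180.0, 0.0, -180.0]
wrist_force: [0.3, 0.3, -0.6]
opening: 0.0769
[0.51511622 0.04466361 0.16946107] 0.07691052933131103 [-0.01413452  0.28472929 -0.3254043 ]
```

View pics/w5.png

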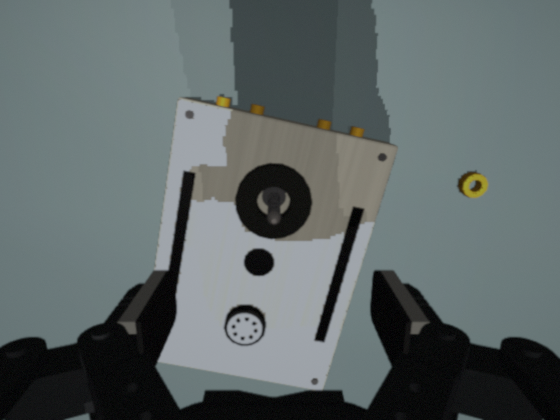

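The pad lies round the stud at (274,202). Next is the toroid.

```bash
python3 - <<'E'
from h import *
c=snap('wrist');print(ring(c,(.513,.045),.028,dark(50),0,.033))
E
python3 -m handwheel '[[-0.0096,-0.0315,0,0,0,0],[-0.01,-0.035,0,0,0,0],[-0.01,-0.035,0,0,0,0],[-0.01,-0.035,0,0,0,0],[-0.01,-0.035,0,0,0,0],[-0.01,-0.035,0,0,0,0],[-0.01,-0.035,0,0,0,0],[-0.01,-0.035,0,0,0,0]]'
python3 -m handwheel '[[-0.01,-0.03,0,0,0,0],[-0.006,-0.015,0,0,0,0],[0,0,0,0,0,0],[0,0,0,0,0,0],[0,0,0,0,0,0],[0,0,0,0,0,0],[0,0,0,0,0,0],[0,0,0,0,0,0]]'
python3 - <<'E'
from h import *
c=snap('wrist');save(c,'w6.png');o=monitor.get_obs();print(o['ee_pos'],o['opening'])
for t in(30,50):print(ring(c,(.611,-.277),.026,lambda i:(i[...,0]-i[...,2])>t,0,.012))
E
```

```text
(array([273.3, 201.7]), array([73.7, 74.4]), array([0.5159, 0.0455, 0.033 ]))
time: 9.27
ee_pos: [0.5947, -0.2334, 0.1686]
tcp_rot: [179.9, -0.1, -180.0]
wrist_force: [1.1, 0.3, 0.2]
opening: 0.0768
time: 9.93
ee_pos: [0.6111, -0.2759, 0.1706]
tcp_rot: [-180.0, 0.0, -179.9]
wrist_force: [-0.6, 0.2, 0.7]
opening: 0.0771
[ 0.61111623 -0.27607149  0.17067611] 0.07670125355055382
(array([272.9, 191.9]), array([66.9, 67.6]), array([ 0.6103, -0.2754,  0.012 ]))
(array([272.9, 192.3]), array([65.1, 66.3]), array([ 0.6107, -0.2753,  0.012 ]))
```

View pics/w6.png

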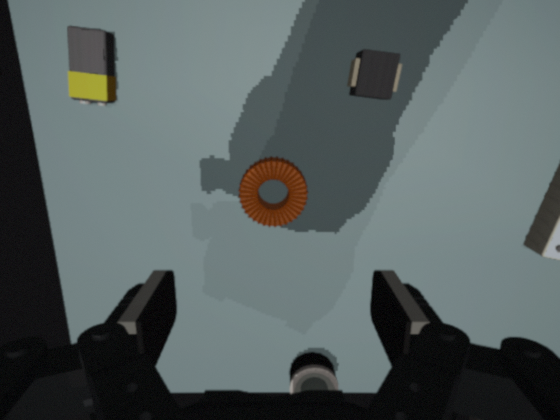

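The toroid is at (273,192), i.e. (0.6105,-0.2753). The battery and choke are clear. I grip it about 5 mm above the bench.

```bash
python3 -m handwheel '[[0,0.0015,0,0,0,0],[0,0,0.02,0,0,0],[0,0,0.03,0,0,0],[0,0,0.03,0,0,0],[0,0,0.03,0,0,0],[0,0,0.02,0,0,0],[0,0,0.01,0,0,0],[0,0,0.004,0,0,0]]' 0.8
python3 -m handwheel '[[0,0,0,0,0,0],[0,0,0,0,0,0],[0,0,0,0,0,0],[0,0,0,0,0,0],[0,0,0,0,0,0],[0,0,0,0,0,0],[0,0,0,0,0,0],[0,0,0,0,0,0]]' -1 40
python3 -m handwheel '[[0,0,-0.01,0,0,0],[0,0,-0.02,0,0,0],[0,0,-0.03,0,0,0],[0,0,-0.03,0,0,0],[0,0,-0.03,0,0,0],[0,0,-0.02,0,0,0],[0,0,0,0,0,0],[0,0,0,0,0,0]]'
python3 - <<'E'
from h import *
c=snap('wrist');save(c,'w7.png');o=monitor.get_obs();e=o['ee_pos'];print(e,o['opening'],o['wrist_force'])
z=e[2]-.026+.018
m=((c['img'][...,0].astype(int)-c['img'][...,2])>40).astype(np.uint8)
for k in cv2.findContours(m,cv2.RETR_CCOMP,1)[0]:
    if len(k)>40: p,ax,a=cv2.fitEllipse(k);print(np.round(p,1),np.round(ax,1),(onz(c,[p],z)[0]-e).round(4))
E
```

```text
time: 10.65
ee_pos: [0.6102, -0.2747, 0.0244]
tcp_rot: [179.9, -0.1, -180.0]
wrist_force: [-0.6, -0.3, 0.2]
opening: 0.0768
time: 11.32
ee_pos: [0.612, -0.2757, 0.0287]
tcp_rot: [-179.9, 0.2, -180.0]
wrist_force: [-1.4, 0.8, 6.5]
opening: 0.0494
time: 11.98
ee_pos: [0.6118, -0.2756, 0.1683]
tcp_rot: [-179.9, 0.2, -180.0]
wrist_force: [-1.3, -0.0, -3.4]
opening: 0.0494
[ 0.61118322 -0.27531318  0.16640295] 0.04926126081696896 [-0.85958766  0.71655984 -2.56972825]
[273.2 274.1] [127.4 128.2] [-0.0046  0.0005 -0.008 ]
[273.2 271.6] [34.4 52.6] [-0.0057  0.0005 -0.008 ]
[88.4 84.3] [28.8 55.9] [-0.0758 -0.0622 -0.008 ]
```

View pics/w7.png

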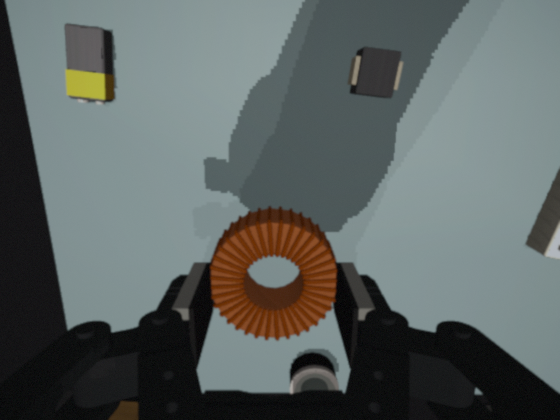

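The toroid is held level, with its top centre at about (273,280). Now I carry it to above the stud.

```bash
python3 -m handwheel '[[0.005,0.0155,0,0,0,0],[0.01,0.035,0,0,0,0],[0.01,0.035,0,0,0,0],[0.01,0.035,0,0,0,0],[0.01,0.035,0,0,0,0],[0.01,0.035,0,0,0,0],[0.01,0.035,0,0,0,0],[0.01,0.035,0,0,0,0]]'
python3 -m handwheel '[[0.01,0.035,0,0,0,0],[0.0105,0.025,0,0,0,0],[0,0,0,0,0,0],[0,0,0,0,0,0],[0,0,0,0,0,0],[0,0,0,0,0,0],[0,0,0,0,0,0],[0,0,0,0,0,0]]'
python3 - <<'E'
from h import *
o=monitor.get_obs();print(o['ee_pos'],o['opening'])
E
```

```text
time: 12.7
ee_pos: [0.5345, -0.0133, 0.1646]
tcp_rot: [180.0, -0.1, 180.0]
wrist_force: [0.8, 0.5, -2.7]
opening: 0.0495
time: 13.37
ee_pos: [0.5157, 0.0444, 0.1659]
tcp_rot: [-180.0, -0.0, 179.9]
wrist_force: [-0.2, 0.2, -0.2]
opening: 0.0494
[0.51571123 0.04436541 0.16594399] 0.04935842734909856
```

```bash
python3 -m handwheel '[[0,0.0005,0.01,0,0,0],[0,0,0.02,0,0,0],[0,0,0.02,0,0,0],[0,0,0.015,0,0,0],[0,0,0.012,0,0,0],[0,0,0.01,0,0,0],[0,0,0.006,0,0,0],[0,0,0.003,0,0,0]]'
python3 -m handwheel '[[0,0,0.002,0,0,0],[0,0,0.001,0,0,0],[0,0,0.001,0,0,0],[0,0,0,0,0,0],[0,0,0,0,0,0],[0,0,0,0,0,0],[0,0,0,0,0,0],[0,0,0,0,0,0]]'
python3 - <<'E'
from h import *
c=snap('wrist');save(c,'w8.png');o=monitor.get_obs();print(o['ee_pos'],o['opening'],o['wrist_force'])
E
```

```text
time: 14.03
ee_pos: [0.5153, 0.0456, 0.0694]
tcp_rot: [-180.0, -0.0, -180.0]
wrist_force: [0.5, 0.1, -2.2]
opening: 0.0495
time: 14.7
ee_pos: [0.5156, 0.0457, 0.0664]
tcp_rot: [180.0, 0.0, -180.0]
wrist_force: [-0.3, -0.5, -2.4]
opening: 0.0496
[0.51561641 0.04569011 0.06640128] 0.049450860574672836 [ 0.17531935 -1.45112041 -1.34145672]
```

View pics/w8.png

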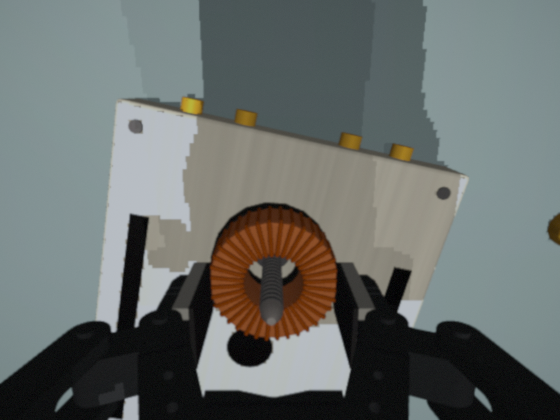

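The stud is through the toroid. I lower until contact.

```bash
python3 -m handwheel '[[0,0,0.0005,0,0,0],[0,0,0.0005,0,0,0],[0,0,0.0005,0,0,0],[0,0,0,0,0,0],[0,0,0,0,0,0],[0,0,0,0,0,0],[0,0,0,0,0,0],[0,0,0,0,0,0]]'
python3 -m handwheel '[[0,0,0.0005,0,0,0],[0,0,0.0005,0,0,0],[0,0,0,0,0,0],[0,0,0,0,0,0],[0,0,0,0,0,0],[0,0,0,0,0,0],[0,0,0,0,0,0],[0,0,0,0,0,0]]'
```

```text
time: 15.42
ee_pos: [0.5157, 0.0457, 0.0657]
tcp_rot: [180.0, 0.0, -180.0]
wrist_force: [-3.9, 0.5, 6.2]
opening: 0.0495
time: 16.08
ee_pos: [0.5157, 0.0457, 0.0656]
tcp_rot: [180.0, 0.1, -180.0]
wrist_force: [-7.4, -0.6, 14.3]
opening: 0.0493
```

Contact came at 0.0657, as predicted. Release, rise and go to the small pad.

```bash
python3 -m handwheel '[[0,0,-0.001,0,0,0],[0,0,0,0,0,0],[0,0,0,0,0,0],[0,0,0,0,0,0],[0,0,0,0,0,0],[0,0,0,0,0,0],[0,0,0,0,0,0],[0,0,0,0,0,0]]' 0.8
python3 -m handwheel '[[0,0,-0.01,0,0,0],[0,0,-0.02,0,0,0],[0,0,-0.03,0,0,0],[0,0,-0.03,0,0,0],[0,0,-0.015,0,0,0],[0,0,0,0,0,0],[0,0,0,0,0,0],[0,0,0,0,0,0]]'
python3 - <<'E'
from h import *
c=snap('wrist');save(c,'w9.png');o=monitor.get_obs();print(o['ee_pos'],o['opening'],o['wrist_force'])
print(ring(c,(.514,.0455),.026,lambda i:(i[...,0]-i[...,2])>40,0,.049))
P=cloud(c); uv=proj(c,[[.514,.0455,.057]])[0]
for a in range(0,360,60):
    q=proj(c,[[.514+.0185*np.cos(np.radians(a)),.0455+.0185*np.sin(np.radians(a)),.057]])[0].round().astype(int); print(P[q[1],q[0]].round(3))
E
```

```text
time: 16.75
ee_pos: [0.5155, 0.0457, 0.0647]
tcp_rot: [180.0, -0.0, -180.0]
wrist_force: [-0.4, -0.9, -0.2]
opening: 0.0771
time: 17.42
ee_pos: [0.5153, 0.0457, 0.1693]
tcp_rot: [-180.0, -0.0, -180.0]
wrist_force: [1.0, 0.9, -0.0]
opening: 0.0771
[0.51508965 0.0456393  0.16883367] 0.07698250210650519 [-0.44759881 -0.46265081  0.20843956]
(array([273.4, 205.3]), array([75.7, 76.9]), array([0.5141, 0.0466, 0.049 ]))
[0.533 0.046 0.057]
[0.523 0.062 0.058]
[0.504 0.061 0.059]
[0.495 0.046 0.058]
[0.504 0.029 0.058]
[0.524 0.03  0.056]
```

```bash
python3 -m handwheel '[[0.0035,0.0205,0,0,0,0],[0.008,0.035,0,0,0,0],[0.008,0.035,0,0,0,0],[0.008,0.035,0,0,0,0],[0.008,0.035,0,0,0,0],[0.008,0.035,0,0,0,0],[0.008,0.035,0,0,0,0],[0.008,0.03,0,0,0,0]]'
python3 -m handwheel '[[0.004,0,0,0,0,0],[0,0,0,0,0,0],[0,0,0,0,0,0],[0,0,0,0,0,0],[0,0,0,0,0,0],[0,0,0,0,0,0],[0,0,0,0,0,0],[0,0,0,0,0,0]]'
python3 - <<'E'
from h import *
c=snap('wrist');save(c,'w10.png');o=monitor.get_obs();print(o['ee_pos'],o['opening'])
for t in(45,60):print(ring(c,(.452,.3055),.022,dark(t),0,.008))
E
```

```text
time: 18.13
ee_pos: [0.4548, 0.308, 0.1685]
tcp_rot: [-179.9, -0.1, -180.0]
wrist_force: [0.2, 0.3, 0.6]
opening: 0.0768
time: 18.8
ee_pos: [0.4523, 0.3057, 0.1699]
tcp_rot: [180.0, 0.0, 180.0]
wrist_force: [0.7, 0.2, 0.4]
opening: 0.077
[0.45222024 0.30580479 0.16982903] 0.07702503202599373
(array([271.2, 191.4]), array([53.1, 54.1]), array([0.4519, 0.305 , 0.008 ]))
(array([271.3, 191.2]), array([54. , 55.1]), array([0.4518, 0.305 , 0.008 ]))
```

View pics/w10.png

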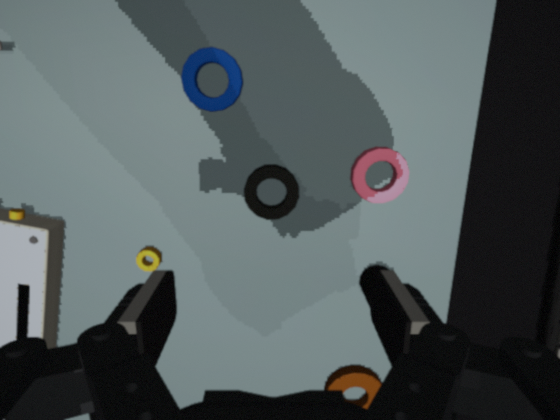

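The toroid is seated level: depth gives its top at 0.057 ± 0.002. The small pad is at (271,191), with pink at (380,175) and blue at (212,79), both clear. I use a narrower opening.

```bash
python3 -m handwheel '[[0,-0.0008,0,0,0,0],[0,0,0.02,0,0,0],[0,0,0.03,0,0,0],[0,0,0.03,0,0,0],[0,0,0.03,0,0,0],[0,0,0.022,0,0,0],[0,0,0.012,0,0,0],[0,0,0.004,0,0,0]]' 0.5
python3 -m handwheel '[[0,0,0,0,0,0],[0,0,0,0,0,0],[0,0,0,0,0,0],[0,0,0,0,0,0],[0,0,0,0,0,0],[0,0,0,0,0,0],[0,0,0,0,0,0],[0,0,0,0,0,0]]' -1 25
python3 -m handwheel '[[0,0,-0.01,0,0,0],[0,0,-0.02,0,0,0],[0,0,-0.03,0,0,0],[0,0,-0.03,0,0,0],[0,0,-0.03,0,0,0],[0,0,-0.025,0,0,0],[0,0,0,0,0,0],[0,0,0,0,0,0]]'
python3 - <<'E'
from h import *
c=snap('wrist');save(c,'w11.png');o=monitor.get_obs();e=o['ee_pos'];print(e,o['opening'],o['wrist_force'])
E
```

```text
time: 19.52
ee_pos: [0.4511, 0.3047, 0.0197]
tcp_rot: [-179.9, -0.1, -180.0]
wrist_force: [0.4, 0.5, -0.1]
opening: 0.064
time: 20.18
ee_pos: [0.4528, 0.3059, 0.0232]
tcp_rot: [179.9, 0.1, -180.0]
wrist_force: [-0.3, -0.0, 7.7]
opening: 0.0415
time: 20.85
ee_pos: [0.4526, 0.3058, 0.169]
tcp_rot: [179.9, 0.2, -180.0]
wrist_force: [0.6, 0.6, -0.8]
opening: 0.0419
[0.45208933 0.30543539 0.16731182] 0.04143246004903557 [-0.24131474  0.04529986 -0.22808135]
```

View pics/w11.png

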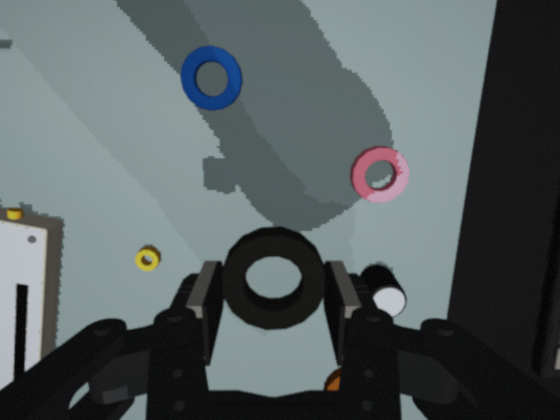

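The small pad is held level, centred at about (274,279). Carry it to the stud and descend.

```bash
python3 -m handwheel '[[-0.004,-0.0147,0,0,0,0],[-0.009,-0.035,0,0,0,0],[-0.009,-0.035,0,0,0,0],[-0.009,-0.035,0,0,0,0],[-0.009,-0.035,0,0,0,0],[-0.009,-0.035,0,0,0,0],[-0.009,-0.035,0,0,0,0],[-0.006,-0.035,0,0,0,0]]'
python3 -m handwheel '[[0,0,0,0,0,0],[0,0,0,0,0,0],[0,0,0,0,0,0],[0,0,0.01,0,0,0],[0,0,0.02,0,0,0],[0,0,0.02,0,0,0],[0,0,0.015,0,0,0],[0,0,0.008,0,0,0]]'
python3 -m handwheel '[[0,0,0.005,0,0,0],[0,0,0.003,0,0,0],[0,0,0.002,0,0,0],[0,0,0.001,0,0,0],[0,0,0,0,0,0],[0,0,0,0,0,0],[0,0,0,0,0,0],[0,0,0,0,0,0]]'
python3 - <<'E'
from h import *
c=snap('wrist');save(c,'w12.png');o=monitor.get_obs();print(o['ee_pos'],o['opening'],o['wrist_force'])
E
```

```text
time: 21.57
ee_pos: [0.5156, 0.0439, 0.1654]
tcp_rot: [-180.0, -0.1, -180.0]
wrist_force: [-0.2, 0.1, -0.1]
opening: 0.0417
time: 22.23
ee_pos: [0.5146, 0.0469, 0.0908]
tcp_rot: [-180.0, -0.2, -179.9]
wrist_force: [0.3, 0.2, -0.2]
opening: 0.0414
time: 22.9
ee_pos: [0.5162, 0.0457, 0.0831]
tcp_rot: [180.0, 0.0, -180.0]
wrist_force: [0.3, -0.6, -0.3]
opening: 0.0418
[0.51620435 0.04562307 0.08305497] 0.041415069185699004 [-0.31964613 -0.83058871 -0.94349825]
```

View pics/w12.png

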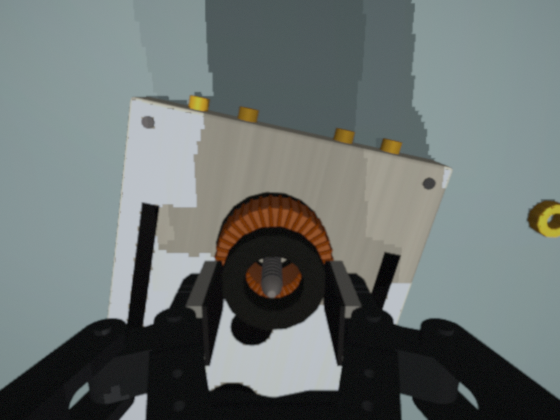

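The stud is through the small pad. Lower until contact.

```bash
python3 -m handwheel '[[0,0,0.001,0,0,0],[0,0,0.001,0,0,0],[0,0,0.0008,0,0,0],[0,0,0,0,0,0],[0,0,0,0,0,0],[0,0,0,0,0,0],[0,0,0,0,0,0],[0,0,0,0,0,0]]'
```

```text
time: 23.62
ee_pos: [0.5161, 0.0457, 0.0802]
tcp_rot: [-180.0, 0.0, -180.0]
wrist_force: [-1.6, -0.3, 5.5]
opening: 0.0414
```

```bash
python3 -m handwheel '[[0,0,0,0,0,0],[0,0,0,0,0,0],[0,0,0,0,0,0],[0,0,0,0,0,0],[0,0,0,0,0,0],[0,0,0,0,0,0],[0,0,0,0,0,0],[0,0,0,0,0,0]]' 0.6
python3 -m handwheel '[[0,0,-0.01,0,0,0],[0,0,-0.02,0,0,0],[0,0,-0.03,0,0,0],[0,0,-0.02,0,0,0],[0,0,-0.01,0,0,0],[0,0,0,0,0,0],[0,0,0,0,0,0],[0,0,0,0,0,0]]'
python3 - <<'E'
from h import *
c=snap('wrist');save(c,'w13.png');o=monitor.get_obs();print(o['ee_pos'],o['opening'])
print(ring(c,(.514,.0455),.022,dark(40),0,.067), ring(c,(.514,.0455),.026,lambda i:(i[...,0]-i[...,2])>40,0,.047))
P=cloud(c)
for a in range(0,360,60):
    q=proj(c,[[.514+.017*np.cos(np.radians(a)),.0455+.017*np.sin(np.radians(a)),.069]])[0].round().astype(int); print(P[q[1],q[0]].round(3))
m=(P[...,2]>.076)&(P[...,2]<.09)&(abs(P[...,0]-.514)<.03)&(abs(P[...,1]-.0455)<.03)
print('stud tip pts',m.sum(),P[m].mean(0))
E
python3 -m handwheel '[[0.0073,-0.0312,0,0,0,0],[0.008,-0.035,0,0,0,0],[0.008,-0.035,0,0,0,0],[0.008,-0.035,0,0,0,0],[0.008,-0.035,0,0,0,0],[0.008,-0.035,0,0,0,0],[0.008,-0.035,0,0,0,0],[0.008,-0.035,0,0,0,0]]'
python3 -m handwheel '[[0.008,-0.035,0,0,0,0],[0.008,-0.04,0,0,0,0],[0,0,0,0,0,0],[0,0,0,0,0,0],[0,0,0,0,0,0],[0,0,0,0,0,0],[0,0,0,0,0,0],[0,0,0,0,0,0]]'
python3 - <<'E'
from h import *
c=snap('wrist');save(c,'w14.png');o=monitor.get_obs();print(o['ee_pos'],o['opening'])
uv=proj(c,[[.4366,-.3057,.01]])[0];print(uv);im=c['img'];x,y=uv.astype(int)
print(np.array2string(im[y-30:y+31:3,x-30:x+31:3].astype(int).max(2),max_line_width=200))
print(np.array2string((im[y-30:y+31:6,x-30:x+31:6].astype(int)[...,2]-im[y-30:y+31:6,x-30:x+31:6,0]),max_line_width=200))
E
```

```text
time: 24.28
ee_pos: [0.5161, 0.0457, 0.08]
tcp_rot: [-180.0, 0.0, -180.0]
wrist_force: [0.4, -0.2, -0.2]
opening: 0.0683
time: 24.95
ee_pos: [0.5156, 0.0456, 0.1686]
tcp_rot: [-180.0, -0.1, -180.0]
wrist_force: [-0.6, -0.5, -0.2]
opening: 0.0682
[0.51545485 0.04563879 0.16840912] 0.06830964769080347
(array([273.2, 214.7]), array([65.1, 65.5]), array([0.5149, 0.0465, 0.067 ])) (array([273.3, 210.1]), array([73. , 81.3]), array([0.518 , 0.0465, 0.047 ]))
[0.531 0.046 0.069]
[0.523 0.06  0.068]
[0.505 0.06  0.07 ]
[0.497 0.046 0.07 ]
[0.505 0.031 0.069]
[0.523 0.03  0.068]
stud tip pts 138 [0.51322472 0.04599638 0.08014763]
time: 25.67
ee_pos: [0.4516, -0.2319, 0.1687]
tcp_rot: [180.0, -0.1, -180.0]
wrist_force: [0.7, -0.3, -0.7]
opening: 0.0683
time: 26.33
ee_pos: [0.4372, -0.3045, 0.17]
tcp_rot: [180.0, 0.0, -179.9]
wrist_force: [-0.6, 0.2, -0.3]
opening: 0.0682
[ 0.43717854 -0.30460208  0.17005151] 0.06841524257928092
[270.54950355 191.64651614]
[[ 90  91  90  91  92  92  91  92  91  91  91  91  83  81  80  81  80  81  80  80  80]
 [ 91  90  91  91  90  90  92  91  91  91  91  88  81
[... 1505 characters left out ...]
79  80]
 [130 131 131 131 131 131 131  98  81  78  78  79  80  78  79  79  79  78  79  80  80]
 [131 130 131 132 130 132 131 131 121 104  80  79  80  79  78  80  79  79  80  79  80]]
[[ 11  11  13  11  12  11  12  11  11  10  11]
 [ 11  10  10  11   1  -2   3  10  10  11  11]
 [ 12  12   9  -9  -8  -7  -8  -8   9  10  10]
 [ 12  13  -9  -7  -4  -5  -6  -7  -8  11  12]
 [ 13   9  -9  -6  10  10  10  -6  -9  10  11]
 [ 13   3  -8  -3  11  10  10  -5  -7   8  12]
 [ 12  10  -7  -6   9  10  10  -5  -9  11  12]
 [ 15  11  -6  -6  -6  -5  -6  -8  -7  10  11]
 [ 15  15  11  -6 -10  -7  -9  -3  11  12  11]
 [ 15  16  15  14  11  10  11  12  11  11  11]
 [ 15  16  16  16  15  11  11  10  11  11  12]]
```

The stack is level, with the small pad's top at 0.069. A colour mask (B−R<0) separates the clamp cleanly.

```bash
python3 - <<'E'
from h import *
c=snap('wrist');o=monitor.get_obs();print(o['ee_pos'])
print(ring(c,(.4366,-.3057),.019,lambda i:(i[...,2]-i[...,0])<2,0,.006))
P=cloud(c);m=(P[...,2]>.005)&(np.hypot(P[...,0]-.4366,P[...,1]+.3057)<.024)
k=max(cv2.findContours(m.astype(np.uint8),0,1)[0],key=cv2.contourArea)
p,r=cv2.minEnclosingCircle(k);print(p,r,onz(c,[p],.006))
E
```

```text
[ 0.43714027 -0.30478246  0.17013335]
(array([270. , 189.8]), array([45.9, 46.4]), array([ 0.4361, -0.3063,  0.006 ]))
(264.0, 417.0) 98.0205078125 [[ 0.66047175 -0.31208227  0.006     ]]
```

```bash
python3 -m handwheel '[[0.0005,-0.0012,0,0,0,0],[0,0,0.02,0,0,0],[0,0,0.03,0,0,0],[0,0,0.03,0,0,0],[0,0,0.03,0,0,0],[0,0,0.022,0,0,0],[0,0,0.013,0,0,0],[0,0,0.0052,0,0,0]]' 0.5
python3 -m handwheel '[[0,0,0,0,0,0],[0,0,0,0,0,0],[0,0,0,0,0,0],[0,0,0,0,0,0],[0,0,0,0,0,0],[0,0,0,0,0,0],[0,0,0,0,0,0],[0,0,0,0,0,0]]' -1 30
python3 -m handwheel '[[0,0,-0.01,0,0,0],[0,0,-0.02,0,0,0],[0,0,-0.03,0,0,0],[0,0,-0.03,0,0,0],[0,0,-0.03,0,0,0],[0,0,-0.025,0,0,0],[0,0,0,0,0,0],[0,0,0,0,0,0]]'
python3 - <<'E'
from h import *
c=snap('wrist');save(c,'w15.png');o=monitor.get_obs();e=o['ee_pos'];print(e,o['opening'],o['wrist_force'])
E
```

```text
time: 27.1
ee_pos: [0.4352, -0.3058, 0.0173]
tcp_rot: [179.9, -0.2, -180.0]
wrist_force: [0.4, 0.1, -0.9]
opening: 0.0639
time: 27.77
ee_pos: [0.437, -0.3072, 0.0211]
tcp_rot: [-179.9, 0.1, -180.0]
wrist_force: [-0.2, 0.8, 6.3]
opening: 0.0348
time: 28.43
ee_pos: [0.4369, -0.3072, 0.1668]
tcp_rot: [-179.9, 0.2, -180.0]
wrist_force: [-0.4, -0.5, -0.6]
opening: 0.0355
[ 0.4363888  -0.30680587  0.16516377] 0.03515840903714339 [-0.22603225  0.08759197 -0.84037973]
```

View pics/w15.png

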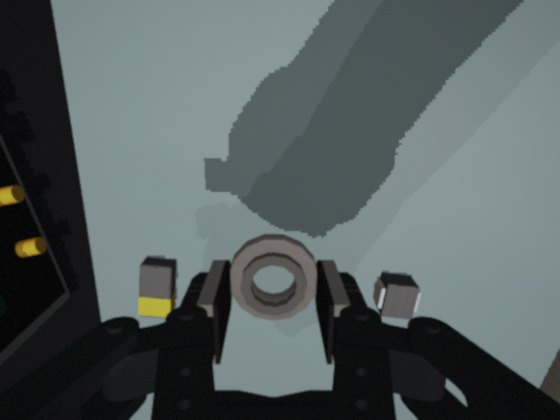

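The clamp is held collar up, hole centred at about (273,277). Move above the stud and hover with its bottom about 8 mm over the tip.

```bash
python3 -m handwheel '[[-0.006,0.032,0,0,0,0],[-0.008,0.035,0,0,0,0],[-0.008,0.035,0,0,0,0],[-0.008,0.035,0,0,0,0],[-0.008,0.035,0,0,0,0],[-0.008,0.035,0,0,0,0],[-0.008,0.035,0,0,0,0],[-0.008,0.035,0,0,0,0]]'
python3 -m handwheel '[[-0.008,0.035,0,0,0,0],[-0.008,0.04,0,0,0,0],[0,0,0,0,0,0],[0,0,0.01,0,0,0],[0,0,0.02,0,0,0],[0,0,0.015,0,0,0],[0,0,0.006,0,0,0],[0,0,0.002,0,0,0]]'
python3 -m handwheel '[[0,0,0,0,0,0],[0,0,0,0,0,0],[0,0,0,0,0,0],[0,0,0,0,0,0],[0,0,0,0,0,0],[0,0,0,0,0,0],[0,0,0,0,0,0],[0,0,0,0,0,0]]'
python3 - <<'E'
from h import *
c=snap('wrist');save(c,'w16.png');o=monitor.get_obs();e=o['ee_pos'];print(e,o['opening'],o['wrist_force'])
w=c['img'][200:350,180:380,::-1];cv2.imwrite('pics/w16c.png',cv2.resize(w,None,fx=4,fy=4,interpolation=cv2.INTER_CUBIC))
print('clamp hole top if centred under tcp-2mm:',proj(c,[e+[-.002,0,-.0091]]), 'stud tip/mid pred',proj(c,[[.5132,.046,.083],[.5132,.046,.069]]))
E
```

```text
time: 29.15
ee_pos: [0.4976, -0.028, 0.1634]
tcp_rot: [180.0, -0.1, -180.0]
wrist_force: [0.0, 0.7, -0.3]
opening: 0.0351
time: 29.82
ee_pos: [0.5129, 0.0443, 0.1093]
tcp_rot: [-180.0, -0.2, 179.9]
wrist_force: [-0.0, -0.1, -0.6]
opening: 0.0352
time: 30.48
ee_pos: [0.5143, 0.0453, 0.1119]
tcp_rot: [180.0, 0.0, -180.0]
wrist_force: [0.1, 0.4, -1.2]
opening: 0.0351
[0.51426815 0.04530521 0.11185541] 0.035140876397669725 [-0.20809577 -0.41457325 -0.75663676]
clamp hole top if centred under tcp-2mm: [[271.1517429  282.23176041]] stud tip/mid pred [[272.91642011 263.02603087]
 [272.9261675  250.60854261]]
```

View pics/w16c.png

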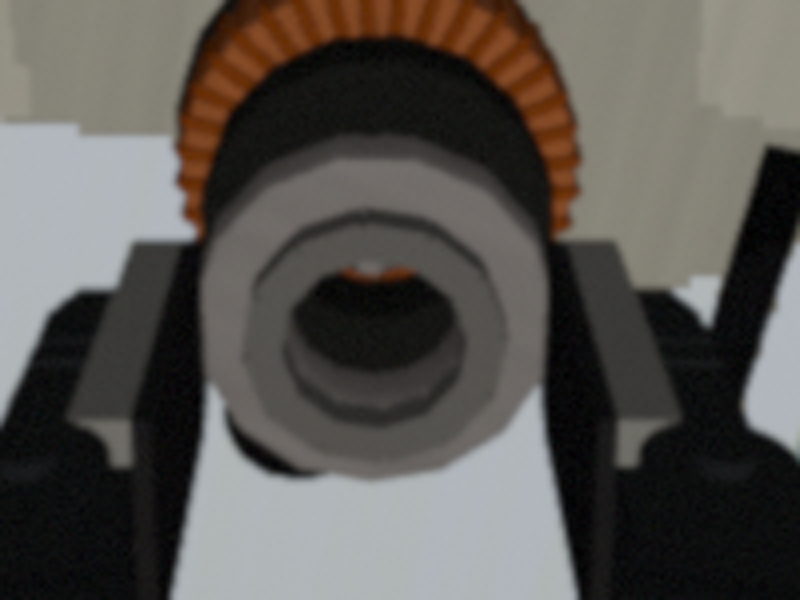

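The hole centre is at (274,284) and the stud tip just shows at (273,267). Through the calibration both come out within 1 mm of each other. I descend slowly.

```bash
python3 -m handwheel '[[0,-0.0005,0.002,0,0,0],[0,0,0.003,0,0,0],[0,0,0.003,0,0,0],[0,0,0.003,0,0,0],[0,0,0,0,0,0],[0,0,0,0,0,0],[0,0,0,0,0,0],[0,0,0,0,0,0]]'
python3 -m handwheel '[[0,0,0.002,0,0,0],[0,0,0.003,0,0,0],[0,0,0.002,0,0,0],[0,0,0.001,0,0,0],[0,0,0,0,0,0],[0,0,0,0,0,0],[0,0,0,0,0,0],[0,0,0,0,0,0]]'
python3 - <<'E'
from h import *
c=snap('wrist')
print(np.array2string(c['img'][262:308:3,250:299:3].astype(int).max(2),max_line_width=200))
P=cloud(c);m=(P[...,2]>.076)&(P[...,2]<.0865)&(np.hypot(P[...,0]-.5135,P[...,1]-.0455)<.008);print(m.sum(),P[m].mean(0))
E
```

```text
time: 31.2
ee_pos: [0.5143, 0.0448, 0.1009]
tcp_rot: [180.0, 0.0, -180.0]
wrist_force: [-0.7, 0.1, -0.1]
opening: 0.0354
time: 31.87
ee_pos: [0.5143, 0.0448, 0.0929]
tcp_rot: [180.0, 0.0, -180.0]
wrist_force: [-0.6, 0.2, -0.3]
opening: 0.035
[[ 61  69  85  88  87  88  88  87  86  87  88  87  87  86  76  49  93]
 [ 72  87  87  87  87  87  82  74  78  84  85  87  87  86  86  81  54]
 [ 87  86  87  86  79  50  43  49  52  44  49  63  85  85  87  87  84]
 [ 86  88  85  74  68  47  55  62  61  61  57  53  73  83  87  87  88]
 [ 86  86  87  76  71  53  61  66  66  65  63  58  71  70  79  86  88]
 [ 86  69 103  93  78  58  64  71  72  73  67  61  72  77  98  88  88]
 [ 83  42  54 107 100  64  66  75  80  78  70  78  98 104  97  76  86]
 [ 82  57  19  49  97  77  63  90 104  86  67  99 106  92  52  59  86]
 [ 73  64  46  15  18  39  55 108 111  96  79  75  32  32  52  52  86]
 [ 73  62  63  51  24  11  15  48  74  40   9  15  40  53  59  63  88]
 [ 83  55  71  64  58  48  36  26  21  30  43  54  58  60  54  71  86]
 [ 86  68  55  71  66  62  61  59  58  58  60  60  62  53  44  82  86]
 [ 86  80  48  46  67  71  68  64  64  64  66  63  67  45  78  86  88]
 [ 87  86  83  59  46  54  56  60  67  65  48  46  46  77  86  86  87]
 [ 86  87  85  86  71  50  45  46  45  48  49  64  78  86  85  87  99]
 [104  87  85  86  86  83  84  81  74  80  85  86  86  86  85  94 112]]
296 [0.51260401 0.04589472 0.0801587 ]
```

Stud tip visible inside the hole at about (274,286), so it is threaded with no side force. Lower the last 3 mm.

```bash
python3 -m handwheel '[[0,0,0.001,0,0,0],[0,0,0.001,0,0,0],[0,0,0.0008,0,0,0],[0,0,0,0,0,0],[0,0,0,0,0,0],[0,0,0,0,0,0],[0,0,0,0,0,0],[0,0,0,0,0,0]]'
python3 -m handwheel '[[0,0,0.0003,0,0,0],[0,0,0,0,0,0],[0,0,0,0,0,0],[0,0,0,0,0,0],[0,0,0,0,0,0],[0,0,0,0,0,0],[0,0,0,0,0,0],[0,0,0,0,0,0]]'
```

```text
time: 32.58
ee_pos: [0.5143, 0.0448, 0.0902]
tcp_rot: [-180.0, 0.0, -180.0]
wrist_force: [-1.7, 1.0, 4.5]
opening: 0.0356
time: 33.25
ee_pos: [0.5143, 0.0448, 0.0901]
tcp_rot: [180.0, 0.0, -180.0]
wrist_force: [-2.6, 0.3, 6.0]
opening: 0.035
```

Contact at 0.0901, as predicted. Release, rise and check.

```bash
python3 -m handwheel '[[0,0,0,0,0,0],[0,0,0,0,0,0],[0,0,0,0,0,0],[0,0,0,0,0,0],[0,0,0,0,0,0],[0,0,0,0,0,0],[0,0,0,0,0,0],[0,0,0,0,0,0]]' 0.6
python3 -m handwheel '[[0,0,-0.01,0,0,0],[0,0,-0.02,0,0,0],[0,0,-0.03,0,0,0],[0,0,-0.02,0,0,0],[0,0,-0.01,0,0,0],[0,0,0,0,0,0],[0,0,0,0,0,0],[0,0,0,0,0,0]]'
python3 - <<'E'
from h import *
c=snap('wrist');save(c,'w17.png');o=monitor.get_obs();print(o['ee_pos'],o['opening'],o['wrist_force'])
P=cloud(c)
for r,z,n in((.011,.081,'collar'),(.016,.077,'flange'),(.0205,.069,'small pad')):
    A=np.radians(np.arange(0,360,45))
    q=proj(c,np.c_[.513+r*np.cos(A),.0457+r*np.sin(A),z+0*A]).round().astype(int); print(n,P[q[:,1],q[:,0],2].round(4))
m=(P[...,2]>.0735)&(P[...,2]<.09)&(np.hypot(P[...,0]-.513,P[...,1]-.0457)<.03);k=max(cv2.findContours(m.astype(np.uint8),0,1)[0],key=cv2.contourArea)
p,ax,a=cv2.fitEllipse(k);print(p,ax,onz(c,[p],.077))
# inventory: bystanders moved?
z=np.load('top0.npz');t=snap('top');d=np.abs(t['img'].astype(int)-z['img']).max(2)>40
n,l,s,ce=cv2.connectedComponentsWithStats(d.astype(np.uint8))
print([(ce[i].round().astype(int).tolist(),int(s[i,4])) for i in range(1,n) if s[i,4]>12])
v=np.hstack([c['img'][140:300,180:380],t['img'][140:300,150:430]])
cv2.imwrite('pics/fin.png',cv2.resize(v[:,:,::-1],None,fx=1.6,fy=2.5))
E
```

```text
time: 33.92
ee_pos: [0.5142, 0.0448, 0.0897]
tcp_rot: [-180.0, -0.0, -180.0]
wrist_force: [-0.2, 0.1, -0.5]
opening: 0.0683
time: 34.58
ee_pos: [0.5138, 0.0448, 0.1783]
tcp_rot: [-180.0, -0.1, -180.0]
wrist_force: [-0.1, 0.4, -0.9]
opening: 0.0678
[0.51367285 0.04473791 0.17811614] 0.06815146523292093 [-0.63264958  1.03303226 -0.48437441]
collar [0.0821 0.082  0.0804 0.0819 0.0806 0.0821 0.0807 0.0804]
flange [0.077  0.0764 0.0761 0.0773 0.304  0.0761 0.0759 0.077 ]
small pad [0.0763 0.076  0.0678 0.0622 0.0579 0.0581 0.0567 0.0777]
(273.629150390625, 214.49537658691406) (55.62621307373047, 57.86001968383789) [[0.51291664 0.04585484 0.077     ]]
[([278, 156], 20), ([266, 341], 9793), ([280, 179], 533), ([189, 180], 240), ([222, 190], 138), ([380, 183], 239), ([180, 237], 136), ([394, 243], 35), ([32, 355], 189), ([49, 397], 4007), ([313, 387], 19), ([321, 403], 203), ([234, 411], 13)]
```

```bash
python3 -c "
from h import *
print(order.job_done())"
```

```text
the job is handed in; nothing more can be done
None
```

All four parts are stacked on the stud in order: wide pad, transformer, small pad, then the clamp washer with its collar up. I handed the job in at about 34.6 s of robot time; no verdict is reported.

Each part was lowered until light contact before release.

**Last checks:**
- **Heights:** depth from the wrist camera gave a level toroid top at 0.057 m, small pad top at 0.069 m, clamp flange at about 0.0765 m and collar top at about 0.081 m, all as expected.
- **Centring:** the clamp measured at (0.5129, 0.0459), within about 1 mm of the stud. The other parts measured within about 3 mm.
- **Bystanders:** comparing top views before and after, nothing changed at the bystanders' or look-alikes' places. The changes were at the four picked-up parts, the chassis area and the robot itself.
- **Clearance:** the gripper was open and about 9 cm above where it released the clamp.

**Checks that failed or disagreed:**
- I could not view the final picture because the 16-picture limit was reached, so the final state rests on the depth and mask numbers.
- A few final depth samples did not fit: one flange sample gave 0.304 m. Sampling just outside the flange gave mixed heights from about 0.057 to 0.078 m, probably edge pixels.
- The cameras disagreed on the stud position by about 3 mm, so I relied on the wrist camera's close views. The stud was seen inside each hole before release.

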